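# Turn a painted panel over in its turning frame and lock it

## Task

The small painted panel in the turning frame lies painted face up and slack: turn it over about its long axis until its bare plywood back lies level on top, then turn the red wing knob clockwise fully home so that the lock holds the panel there. Leave the jars, bottle, mug, tape roll and palette knife where they are, and let go at the end.

Things in the scene. Friction and masses are not known exactly. Their poses are not given: they have to be found in the camera images.
- turner: Turning frame fixed to the table, grey base 150 x 310 x 12 mm. Origin on the table under the panel's middle; z up, y along the turning axis, which is 105 mm above the table at x = 0. Aluminium posts: lock post at y = -147 mm (36 mm along y, 56 mm along x, 152 mm high, knob on top), plain post at y = +113 mm (24 mm along y, 50 mm along x, 130 mm high).
- panel (a joint): Turning angle, rad. 0 = level, painted face up; grows as the edge on the frame's -x side goes down and the +x edge comes up; +pi or -pi (3.14) = level, bare plywood back up. Turns either way round (limits +-3.9, no stop at level). Balanced; friction of about 0.10 N m (2 N at a long edge) keeps it where it is left.
- panel_face (a point): Centre of the panel's pink painted face, 5 mm off the turning axis; z points out of the painted face, y along the panel. The panel is 120 mm across (x), 170 mm along y, 10 mm thick, centred on the axis: its long edges are 60 mm from the axis. A 50 x 8 x 16 mm metal clamp at the middle of each short end.
- wheel_slot (a point): Middle of the slot in the blue index wheel that turns with the panel, 35 mm from the axis. Wheel: 42 mm radius, 10 mm thick, at y = -107 mm of the frame. The one slot is 14 mm wide and comes to the top, in line with the lock's bolt, only when the panel is level with its plywood back up.
- knob (a joint): Lock knob angle, rad: 0 = open, 1.45 = stop, locked; grows clockwise seen from above. It drives a horizontal brass bolt (10 mm thick, round end) 14 mm from the lock post into the wheel's slot, pulling the panel level (to 0.06 rad) if within about 0.15 rad of it, plywood up; else the bolt strikes the wheel and the knob stops part-way (about 0.5 rad). Friction 0.05 N m; stays where left.
- knob_grip (a point): Point on the knob's vertical axis, 180 mm above the table (y = -147 mm of the frame), in the red wing bar, 60 mm long, 14 mm wide, from 160 to 192 mm above the table; below it a round black hub of 16 mm radius. The point's x axis runs along the bar; at knob 0 the bar lies along the frame's x.
- jar_red_mid (a point): Centre of a white paint jar with red label, 60 mm diameter, 75 mm high. Bystander.
- jar_green_mid (a point): Centre of a white paint jar with green label, 60 mm diameter, 75 mm high. Bystander.
- jar_yellow_mid (a point): Centre of a white paint jar with yellow label, 60 mm diameter, 75 mm high. Bystander.
- thinner_mid (a point): Centre of a clear bottle with orange cap, 60 mm diameter, 150 mm high. Bystander.
- tape_mid (a point): Centre of a tan roll of masking tape lying flat behind the frame, 100 mm diameter, 25 mm high. Bystander.
- knife_grip (a point): Handle of a palette knife, 200 mm long, lying on the table in front of the frame. Bystander.
- mug_mid (a point): Axis of a blue mug, 80 mm diameter, 90 mm high, half-way up. Bystander.

How it is judged:
By the outcome, as a careful person would: the job done as asked, in the order asked, and still so for the second after the job is handed in, with the robot touching nothing.
It also fails if it takes over 64 s, if anything falls off the work surface, if the arm or the gripper's body presses on something with over 40 N, if the wrist force passes 120 N, or if a joint passes its speed limit or range.

## Robot

A 6-joint arm with a two-finger parallel gripper is mounted at the origin on the work surface. World frame = base frame: x ahead of the robot, y to its left, z up, the work surface at z = 0. Lengths are in mm, angles in rad, forces in N, time in s.
With the tool pointing down it reaches from about 250 to 800 mm from the base axis. Payload 8.5 kg.
Tool frame: the origin (TCP) lies at the very end of the fingers, on their centre line; the grasp point (between the pads) lies 19 mm behind it; y points along the fingers, z is the direction in which the jaws open and shut, and the axes are right-handed (so a half turn about y gives the same grasp; the last joint's range is limited). The gripper opens to 85 mm and grips with 20 to 120 N. Pads are 22 mm wide; open, the fingers measure 114 mm over their backs; the gripper's body (76 mm by 85 mm) begins 54 mm behind the grasp point. The pads swing forward as they close: fully open they stand 13 mm farther back than shut.
Start: joints at [-1.224, 0.238, -0.013, 1.319, 0, 1.571], TCP at [178.425, -493.703, 231.276] pointing down, gripper open.
Joint ranges: [-2.66, 2.66], [-1.03, 1.9], [-1.14, 1.46], [-1.82, 2.27], [-1.45, 1.34], [-3.14, 3.14]. Speed limits (rad/s): [2.22, 2.22, 2.79, 3.14, 3.14, 3.14].

## Interface

Orientations are given as a unit quaternion [x, y, z, w].
In Python, from bench import * gives the robot as it stands. The module is installed in compiled form; this text tells all that it offers.
- The arm moves only by the tool send_rows, never from a script. Its argument "targets" is a list of rows, each an object of numbers: "hand": the opening in per cent of the stroke, from 0 (shut) to 100 (fully open); "tx", "ty", "tz": the shift along the tool's x, y, z in mm; "yaw": the turn about the tool's y in degrees. A call has 1 to 20 rows; each row shifts and turns the commanded pose from where the row before left it, along the tool's axes as they then stand; what a row does not reach is not made up. A row lasts 1/10 s, in which the tool goes at most 50 mm and 8.59 degrees, less where a joint would pass 70% of its speed; a pose out of reach is approached as far as the arm can. A call is refused whole if a number of a shift passes 50 or a number of a turn 8.59, either way. A call with a gripper value outside its range is refused whole. The fingers move at their own pace and stop on an object; "force" is the grip in N (left out, the last holds). Time passes only in rows, so rows that do not move let the fingers close. It gives the time, the measured TCP pose, the force and the opening at its end, in the units of the state.
- observe(): the state, without advancing time (a new reading comes with each control period).
- snapshot(name): name is "scene" or "side" or "wrist"; returns a dict with "image" (420x560x3 uint8, red, green, blue), "vfov" (degrees; the focal length in pixels is half the picture's height over the tangent of half this angle, whatever the lens; pixels are square), "cx", "cy" (the principal point, pixels), "R" (3x3) and "t" (3): a world point X has camera coordinates R X + t. Camera axes: x right, y down, z forward; pixel columns grow to the right and rows downward; lengths in mm; the calibration is good to about 2 mm. A picture is of the moment at which its call begins. There is no depth.
- finish_job(): hands the job in, once; it reports no verdict.
Trained networks look in a picture, given as the dict that the camera call returned (one of the last four; its "shot" number tells which), for a name from the list of things; names that differ only in an ending like _2 or _b are one class to them, and where a whole thing is asked for, a point or a joint stands for the part that bears it (a point fixed in the world has none). Each returns a list of dicts, best first, with "conf" (0 to 1); they miss things now and then, are a little off and sometimes report something else, mostly with a low value. They report only what shows in the picture. A call takes as long as a camera call.
- outline_of(picture, name): "mask" (420x560 bool, what is visible of it) and "position" ([row, column] in pixels, amid what is visible of it).
- pinpoint(picture, name): "position" ([row, column] in pixels: a listed point, or the origin of a listed thing).
The state is a dict: "time_s": time; "joint_pos": joint angles; "joint_vel": joint speeds; "effort": joint torques, N m; "position": TCP position; "tool_rot": TCP orientation; "contact_force": force on the tool from outside, world axes, zero at the start; "torque": the same for the moment, N m; "width": finger opening in mm.
Only numpy, scipy, OpenCV 4.12 (cv2) and the standard library are available. Lean on these libraries where they do the work, as an engineer would, in place of code of your own. Each camera call takes 0.05 s, during which the arm holds its last target.

## Working session

There is one attempt and no reset: what is moved stays moved. The work goes in short steps, Python scripts to look and compute and a tool call to move; the robot and the scene stay as the last step left them, time stands still between calls to the robot, and variables do not carry over. Pictures are saved under pics/ and viewed, and the job is handed in when it is done.

Besides the shell and the picture viewer there is one more tool, called after "Emit:" as name(argument=value, ...), one argument or row to a line, values as JSON. send_rows: Moves the arm, as the interface text tells. Its arguments: {"type":"object","properties":{"targets":{"type":"array","items":{"type":"object","properties":{"hand":{"type":"number"},"tx":{"type":"number"},"ty":{"type":"number"},"tz":{"type":"number"},"yaw":{"type":"number"}}}},"force":{"type":"number"}},"required":["targets"]}

```bash
mkdir -p pics; ls; cat > h.py <<'E'
from bench import *
import numpy as np, cv2
def save(p,n): cv2.imwrite('pics/'+n+'.png', p["image"][:,:,::-1])
def f(p): return p["image"].shape[0]/2/np.tan(np.radians(p["vfov"])/2)
def ray(p,rc):
    R=np.array(p["R"]);t=np.array(p["t"]);F=f(p)
    d=R.T@np.array([(rc[1]-p["cx"])/F,(rc[0]-p["cy"])/F,1.]); return -R.T@t,d/np.linalg.norm(d)
def atz(p,rc,z):
    c,d=ray(p,rc); return c+d*(z-c[2])/d[2]
def proj(p,X):
    c=np.array(p["R"])@np.array(X,float)+np.array(p["t"]); return [float(c[1]/c[2]*f(p)+p["cy"]),float(c[0]/c[2]*f(p)+p["cx"])]
E
python3 - <<'E'
from h import *
s=observe(); print(s)
for n in ["scene","side","wrist"]:
    p=snapshot(n); save(p,n+"0"); print(n,p["vfov"],p["cx"],p["cy"],np.round(-np.array(p["R"]).T@p["t"]),np.round(p["R"],2).tolist())
    for k in ["turner","panel_face","wheel_slot","knob_grip"]:
        r=pinpoint(p,k); print(k,[(np.round(a["position"],1).tolist(),round(a["conf"],2)) for a in r[:2]])
E
```

```text
pics
{'time_s': 0.0, 'joint_pos': array([-1.22398826e+00,  2.38776443e-01, -1.42484515e-02,  1.31918665e+00,
        2.78284095e-05,  1.57080860e+00]), 'joint_vel': array([ 6.10413825e-04, -1.33991277e-03, -4.27124995e-04, -5.40032352e-05,
        7.21953818e-04,  2.38523911e-04]), 'effort': array([ 4.86798126e-04, -5.38781869e+01,  3.46435153e+01,  1.84287824e-02,
        2.29409716e-04,  1.09757042e-05]), 'position': array([ 178.31591477, -493.3569855 ,  230.68215184]), 'tool_rot': array([-0.12207394,  0.69699753, -0.69600844,  0.12192065]), 'contact_force': array([-0.51990075, -1.08921985,  0.1281489 ]), 'torque': array([-0.01253764,  0.01080534, -0.00513575]), 'width': 85.48616941910555}
scene 45.478023678720284 272.88838755349167 209.3257300808462 [1075.  549. 1278.] [[-0.75, 0.66, -0.0], [0.55, 0.63, -0.55], [-0.36, -0.41, -0.84]]
turner [([222.8, 298.0], 0.65)]
panel_face [([202.9, 299.0], 0.81)]
wheel_slot [([188.1, 272.8], 0.9)]
knob_grip [([159.2, 266.8], 0.69)]
side 52.298873892531795 280.04669445737 203.86279055956678 [102. 720. 719.] [[-0.86, -0.51, -0.02], [-0.27, 0.49, -0.83], [0.43, -0.71, -0.56]]
turner [([256.4, 290.0], 0.89), ([376.7, 158.5], 0.28)]
panel_face [([222.5, 289.3], 0.58), ([213.7, 311.5], 0.39)]
wheel_slot [([213.0, 307.6], 0.83)]
knob_grip [([171.4, 316.9], 0.83)]
wrist 61.48608710550016 282.2922522095065 208.14876616697478 [ 250. -467.  374.] [[0.34, -0.94, -0.0], [-0.9, -0.32, 0.3], [-0.28, -0.1, -0.95]]
turner []
panel_face []
wheel_slot []
knob_grip []
```

View pics/scene0.png

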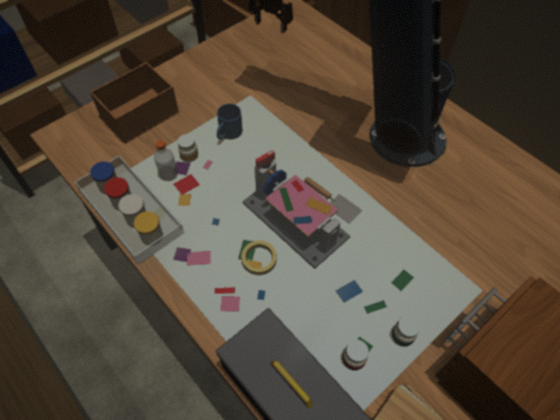

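View pics/side0.png

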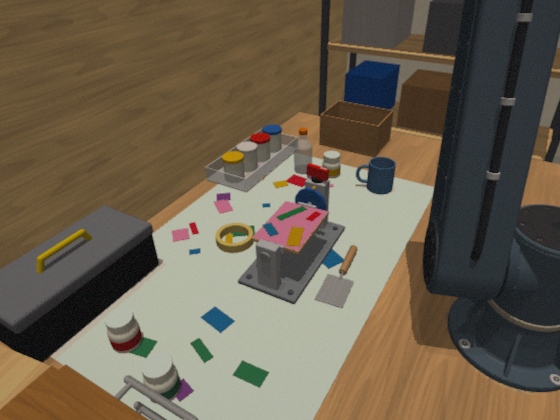

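```bash
python3 - <<'E'
from h import *
ps={n:snapshot(n) for n in ["scene","side"]}
pts={"turner":0,"panel_face":110,"knob_grip":180,"jar_red_mid":37.5,"jar_green_mid":37.5,"jar_yellow_mid":37.5,"thinner_mid":75,"tape_mid":12.5,"knife_grip":8,"mug_mid":45}
for k,z in pts.items():
    for n in ps:
        r=pinpoint(ps[n],k)
        print(k,n,[(np.round(atz(ps[n],a["position"],z),0).tolist(),round(a["conf"],2)) for a in r[:2]])
def tri(a,b):
    c1,d1=ray(ps["scene"],a);c2,d2=ray(ps["side"],b)
    A=np.stack([d1,-d2],1);s=np.linalg.lstsq(A,c2-c1,rcond=None)[0];return (c1+s[0]*d1+c2+s[1]*d2)/2, np.linalg.norm(c1+s[0]*d1-c2-s[1]*d2)
for k in ["turner","panel_face","wheel_slot","knob_grip"]:
    print(k,tri(pinpoint(ps["scene"],k)[0]["position"],pinpoint(ps["side"],k)[0]["position"]))
E
```

```text
turner scene [([461.0, -43.0, 0.0], 0.68)]
turner side [([514.0, 2.0, 0.0], 0.61)]
panel_face scene [([506.0, 8.0, 110.0], 0.87)]
panel_face side [([512.0, 13.0, 110.0], 0.96)]
knob_grip scene [([508.0, -134.0, 180.0], 0.69)]
knob_grip side [([502.0, -129.0, 180.0], 0.86), ([585.0, -210.0, 180.0], 0.17)]
jar_red_mid scene [([672.0, 395.0, 38.0], 0.87)]
jar_red_mid side [([678.0, 398.0, 38.0], 0.59), ([610.0, -425.0, 38.0], 0.5)]
jar_green_mid scene [([534.0, 440.0, 38.0], 0.66), ([514.0, 21.0, 38.0], 0.49)]
jar_green_mid side [([539.0, 434.0, 38.0], 0.6)]
jar_yellow_mid scene [([604.0, -419.0, 38.0], 0.79)]
jar_yellow_mid side [([596.0, -402.0, 38.0], 0.74)]
thinner_mid scene [([708.0, -381.0, 75.0], 0.74), ([547.0, 435.0, 75.0], 0.69)]
thinner_mid side [([691.0, -398.0, 75.0], 0.82)]
tape_mid scene [([678.0, 24.0, 13.0], 0.8)]
tape_mid side [([666.0, 27.0, 12.0], 0.84)]
knife_grip scene [([377.0, -33.0, 8.0], 0.92), ([421.0, -223.0, 8.0], 0.26)]
knife_grip side [([377.0, -32.0, 8.0], 0.79)]
mug_mid scene [([433.0, -422.0, 45.0], 0.97)]
mug_mid side [([430.0, -437.0, 45.0], 0.81)]
turner (array([493.35235033,  -1.08372444,  31.90603435]), np.float64(54.59107344396253))
panel_face (array([509.85666394,  12.60664942, 113.26057566]), np.float64(6.39588247174711))
wheel_slot (array([ 513.65344779, -103.9798021 ,   62.22152127]), np.float64(11.160582919004833))
knob_grip (array([ 505.74790161, -136.98604037,  175.02290985]), np.float64(0.41280475283295603))
```

The scene camera shows the panel pink face up near (203, 300). The red knob is at about (159, 267) and the knife lies on the robot's side. The frame is close to world-aligned, so next I'll fit its exact pose and check the panel tilt and tool axes.

```bash
cat >> h.py <<'E'
from scipy.spatial.transform import Rotation as Ro
def T(x,y,a,P):
    P=np.atleast_2d(np.array(P,float)); c,s=np.cos(a),np.sin(a)
    return np.stack([x+c*P[:,0]-s*P[:,1],y+s*P[:,0]+c*P[:,1],P[:,2]],1)
def panel(th,side=5):
    out=[]
    for u,v in [(-60,-85),(60,-85),(60,85),(-60,85)]:
        # point u along panel x, side normal; theta grows: -x down, +x up
        out.append([u*np.cos(th)-side*np.sin(th),v,105+u*np.sin(th)+side*np.cos(th)])
    return out
def box(x0,x1,y0,y1,z): return [[x0,y0,z],[x1,y0,z],[x1,y1,z],[x0,y1,z]]
def overlay(p,x,y,a,th,name,crop,side=5,k=4):
    im=cv2.resize(p["image"][:,:,::-1],None,fx=k,fy=k,interpolation=cv2.INTER_CUBIC)
    im=cv2.convertScaleAbs(im,alpha=1.3)
    for P,c in [(panel(th,side),(0,255,0)),(box(-28,28,-165,-129,152),(255,255,0)),(box(-25,25,101,125,130),(0,255,255)),(box(-75,75,-175,135,12),(255,0,255))]:
        q=np.array([proj(p,X)[::-1] for X in T(x,y,a,P)])
        cv2.polylines(im,[np.int32((q+.5)*k)],True,c,1)
    r0,r1,c0,c1=[v*k for v in crop]; cv2.imwrite('pics/'+name+'.png',im[r0:r1,c0:c1])
E
python3 - <<'E'
from h import *
from scipy.optimize import least_squares
ps={n:snapshot(n) for n in ["scene","side"]}
s=observe();print(np.round(Ro.from_quat(s["tool_rot"]).as_matrix(),3).tolist())
pk={n:(np.array(pinpoint(ps[n],"panel_face")[0]["position"]),np.array(pinpoint(ps[n],"knob_grip")[0]["position"])) for n in ps}
ms={n:outline_of(ps[n],"panel") for n in ps}
for n in ps: print(n,[(np.round(m["position"]),m["conf"],int(m["mask"].sum())) for m in ms[n]])
def res(v):
    o=[]
    for n in ps:
        X=T(*v,[[0,0,110],[0,-147,180]])
        for a,b in zip(X,pk[n]): o+=list(np.array(proj(ps[n],a))-b)
    return o
r=least_squares(res,[508,10,0],loss='soft_l1',x_scale=[10,10,.1]); print(r.x,np.round(r.fun,1))
overlay(ps["scene"],*r.x,0,"ov_scene",(140,275,230,360),k=4)
overlay(ps["side"],*r.x,0,"ov_side",(150,300,230,370),k=4)
E
```

```text
[[-0.94, -0.0, 0.34], [-0.34, 0.0, -0.94], [0.0, -1.0, -0.0]]
scene [(array([204., 299.]), 0.79, 2769)]
side [(array([220., 297.]), 0.94, 2823)]
[ 5.09261854e+02  1.22556011e+01 -8.97774361e-03] [ 0.7  0.8 -1.2 -0.4 -0.9  0.1  0.6 -0.3]
```

View pics/ov_scene.png

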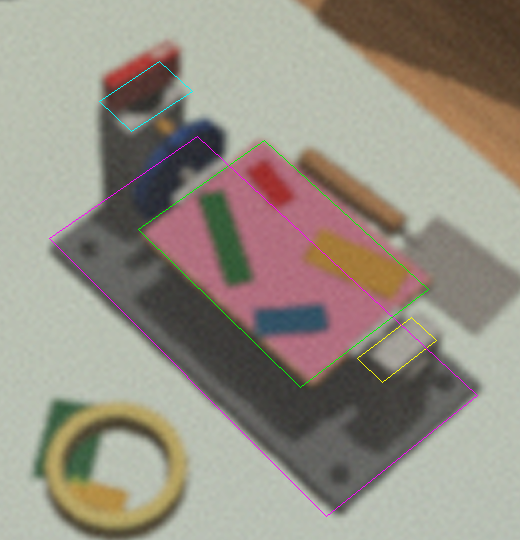

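View pics/ov_side.png

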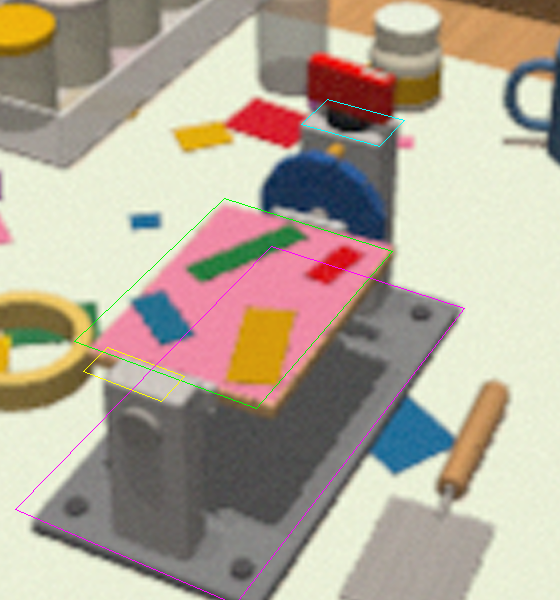

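```bash
cat > fit.py <<'E'
from h import *
from scipy.optimize import least_squares
ps={n:snapshot(n) for n in ["scene","side"]}
O={"scene":(140,230),"side":(150,230)}
def px(n,c): return np.array([c[1]/4+O[n][0]-.5,c[0]/4+O[n][1]-.5])
# order (-60,-85),(60,-85),(60,85),(-60,85)
pc={"scene":[(264,140),(142,230),(312,385),(432,277)],"side":[(392,248),(225,201),(100,343),(268,402)]}
# base corners (x,yend): 
bc={"scene":[((75,-1),(50,245)),((75,1),(340,514)),((-75,1),(480,388))],"side":[((75,1),(33,525)),((-75,-1),(463,309)),]}
kn={n:np.array(pinpoint(ps[n],"knob_grip")[0]["position"]) for n in ps}
def res(v):
    x,y,a,th,yb,zb=v;o=[]
    for n in ps:
        for X,c in zip(T(x,y,a,panel(th)),pc[n]): o+=list(np.array(proj(ps[n],X))-px(n,c))
        for (bx,e),c in bc[n]: o+=list(np.array(proj(ps[n],T(x,y,a,[[bx,yb+155*e,zb]])[0]))-px(n,c))
        o+=list(np.array(proj(ps[n],T(x,y,a,[[0,-147,180]])[0]))-kn[n])
    return o
r=least_squares(res,[508,10,0,0,-20,12],loss='soft_l1',x_scale=[10,10,.1,.1,10,5]); print(np.round(r.x,3));print(np.round(r.fun,1).tolist())
x,y,a,th=r.x[:4]
overlay(ps["scene"],x,y,a,th,"ov_scene2",(140,275,230,360))
overlay(ps["side"],x,y,a,th,"ov_side2",(150,300,230,370))
E
python3 fit.py
```

```text
[ 5.04218e+02  1.11620e+01  2.90000e-02 -2.20000e-02 -2.06280e+01
  6.02100e+00]
[-1.1, -0.2, -0.0, -0.2, -0.6, -0.3, 0.5, 0.4, 0.0, -0.2, -0.2, -0.7, -0.1, 0.4, -0.2, -1.0, -0.1, 1.4, 0.2, 0.1, 1.3, -3.7, 1.5, 1.0, -0.2, -0.9, 0.6, 0.4, -0.3, -1.9]
```

View pics/ov_scene2.png

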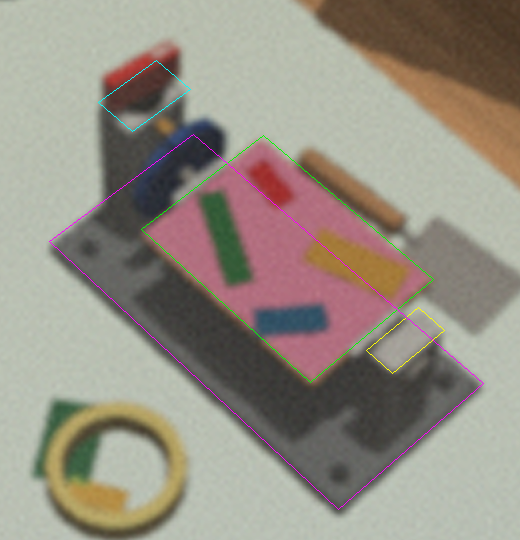

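View pics/ov_side2.png

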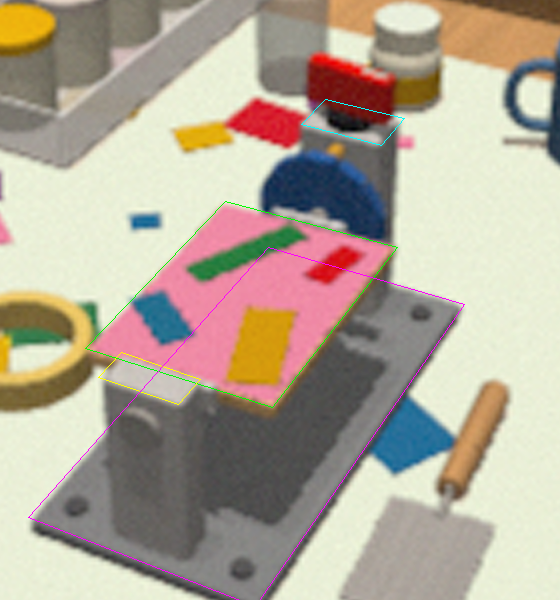

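Fitted frame pose: origin (504, 11), yaw +0.029, panel tilt about -0.02 rad. The overlay agrees to about 2 mm. Next I'll close the hand, align it to the frame and fly over the panel.

Emit:
send_rows(
  targets=[
    {"hand": 0, "yaw": 6.07},
    {"hand": 0, "yaw": 6.07},
    {"hand": 0, "yaw": 6.07},
    {"hand": 0, "tx": -15, "tz": -25},
    {"hand": 0, "tx": -15, "tz": -25},
    {"hand": 0, "tx": -15, "tz": -25},
    {"hand": 0, "tx": -20, "tz": -35},
    {"hand": 0, "tx": -20, "tz": -35},
    {"hand": 0, "tx": -20, "tz": -35},
    {"hand": 0, "tx": -20, "tz": -35},
    {"hand": 0, "tx": -20, "tz": -35},
    {"hand": 0, "tx": -20, "tz": -35},
    {"hand": 0, "tx": -20, "tz": -35},
    {"hand": 0, "tx": -20, "tz": -35},
    {"hand": 0},
  ],
  force=40,
)

```text
$.targets[0]: bad value
```

```bash
cat >> h.py <<'E'
FX,FY,FA=504.2,11.2,0.029
def st():
    s=observe();R=Ro.from_quat(s["tool_rot"]).as_matrix();p=s["position"];c,sn=np.cos(FA),np.sin(FA)
    d=p[:2]-[FX,FY];u=[c*d[0]+sn*d[1],-sn*d[0]+c*d[1],p[2]-105]
    print("t",round(s["time_s"],2),"pos",np.round(p,1),"frame(rel axis)",np.round(u,1),"q",np.round(s["joint_pos"],2),"F",np.round(s["contact_force"],1),"w",round(s["width"],1),"toolz",np.round(R[:,2],3),"dn",np.round(R[:,1],3)); return s
E
python3 -c "
from h import *
st()"
```

```text
t 2.85 pos [ 178.4 -493.7  231.3] frame(rel axis) [-340.3 -495.2  126.3] q [-1.22  0.24 -0.01  1.32  0.    1.57] F [ 0.6  0.7 -0.3] w 85.3 toolz [ 0.34 -0.94 -0.  ] dn [-0.  0. -1.]
```

Emit:
send_rows(
  targets=[
    {"hand": 0, "tx": 0, "ty": 0, "tz": 0, "yaw": 6.07},
    {"hand": 0, "tx": 0, "ty": 0, "tz": 0, "yaw": 6.07},
    {"hand": 0, "tx": 0, "ty": 0, "tz": 0, "yaw": 6.07},
    {"hand": 0, "tx": 0, "ty": 0, "tz": 0, "yaw": 0},
  ],
  force=40,
)

```text
time_s: 3.25
position: [178.4, -493.7, 231.3]
tool_rot: [-0.01, 0.707, -0.707, 0.01]
contact_force: [-0.8, 0.4, 0.7]
width: 28.0
```

```bash
python3 -c "
from h import *
st()"
```

```text
t 3.25 pos [ 178.4 -493.7  231.3] frame(rel axis) [-340.3 -495.2  126.3] q [-1.22  0.24 -0.01  1.32  0.    1.89] F [-0.8  0.4  0.7] w 28.0 toolz [ 0.027 -1.    -0.   ] dn [-0.  0. -1.]
```

Clockwise yaw raises joint 6, so the knob turn would run out of range in this orientation. A half turn back keeps it in range and also makes tx = frame x, tz = frame y and ty = down.

Emit:
send_rows(
  targets=[
    {"hand": 0, "tx": 0, "ty": 0, "tz": 0, "yaw": -8.57},
    {"hand": 0, "tx": 0, "ty": 0, "tz": 0, "yaw": -8.57},
    {"hand": 0, "tx": 0, "ty": 0, "tz": 0, "yaw": -8.57},
    {"hand": 0, "tx": 0, "ty": 0, "tz": 0, "yaw": -8.57},
    {"hand": 0, "tx": 0, "ty": 0, "tz": 0, "yaw": -8.57},
    {"hand": 0, "tx": 0, "ty": 0, "tz": 0, "yaw": -8.57},
    {"hand": 0, "tx": 0, "ty": 0, "tz": 0, "yaw": -8.57},
    {"hand": 0, "tx": 0, "ty": 0, "tz": 0, "yaw": -8.57},
    {"hand": 0, "tx": 0, "ty": 0, "tz": 0, "yaw": -8.57},
    {"hand": 0, "tx": 0, "ty": 0, "tz": 0, "yaw": -8.57},
    {"hand": 0, "tx": 0, "ty": 0, "tz": 0, "yaw": -8.57},
    {"hand": 0, "tx": 0, "ty": 0, "tz": 0, "yaw": -8.57},
    {"hand": 0, "tx": 0, "ty": 0, "tz": 0, "yaw": -8.57},
    {"hand": 0, "tx": 0, "ty": 0, "tz": 0, "yaw": -8.57},
    {"hand": 0, "tx": 0, "ty": 0, "tz": 0, "yaw": -8.57},
    {"hand": 0, "tx": 0, "ty": 0, "tz": 0, "yaw": -8.57},
    {"hand": 0, "tx": 0, "ty": 0, "tz": 0, "yaw": -8.57},
    {"hand": 0, "tx": 0, "ty": 0, "tz": 0, "yaw": -8.57},
    {"hand": 0, "tx": 0, "ty": 0, "tz": 0, "yaw": -8.57},
    {"hand": 0, "tx": 0, "ty": 0, "tz": 0, "yaw": -8.57},
  ],
)

```text
time_s: 5.25
position: [178.4, -493.7, 231.3]
tool_rot: [-0.706, 0.039, -0.039, 0.706]
contact_force: [0.1, -0.1, 0.4]
width: -0.1
```

Emit:
send_rows(
  targets=[
    {"hand": 0, "tx": 0, "ty": 0, "tz": 0, "yaw": -8.5},
    {"hand": 0, "tx": 10, "ty": 0, "tz": 15, "yaw": 0},
    {"hand": 0, "tx": 20, "ty": 0, "tz": 35, "yaw": 0},
    {"hand": 0, "tx": 20, "ty": 0, "tz": 35, "yaw": 0},
    {"hand": 0, "tx": 20, "ty": 0, "tz": 35, "yaw": 0},
    {"hand": 0, "tx": 20, "ty": 0, "tz": 35, "yaw": 0},
    {"hand": 0, "tx": 20, "ty": 0, "tz": 35, "yaw": 0},
    {"hand": 0, "tx": 20, "ty": 0, "tz": 35, "yaw": 0},
    {"hand": 0, "tx": 20, "ty": 0, "tz": 35, "yaw": 0},
    {"hand": 0, "tx": 20, "ty": 0, "tz": 35, "yaw": 0},
    {"hand": 0, "tx": 20, "ty": 0, "tz": 35, "yaw": 0},
    {"hand": 0, "tx": 20, "ty": 0, "tz": 35, "yaw": 0},
    {"hand": 0, "tx": 20, "ty": 0, "tz": 35, "yaw": 0},
    {"hand": 0, "tx": 20, "ty": 0, "tz": 35, "yaw": 0},
    {"hand": 0, "tx": 20, "ty": 0, "tz": 35, "yaw": 0},
    {"hand": 0, "tx": 20, "ty": 0, "tz": 35, "yaw": 0},
    {"hand": 0, "tx": 0, "ty": 0, "tz": 0, "yaw": 0},
  ],
)

```text
time_s: 6.95
position: [455.8, 23.1, 231.1]
tool_rot: [-0.707, -0.011, 0.01, 0.707]
contact_force: [-0.3, 1.0, 0.6]
width: -0.2
```

```bash
python3 -c "
from h import *
st()"
```

```text
t 6.95 pos [455.8  23.1 231.1] frame(rel axis) [-48.1  13.3 126.1] q [ 0.05  0.12 -0.16  1.29  0.    0.02] F [-0.3  1.   0.6] w -0.2 toolz [-0.03   1.     0.001] dn [ 0.001  0.001 -1.   ]
```

Now the first push: down on the -x edge along an arc to about 60°.

Emit:
send_rows(
  targets=[
    {"hand": 0, "tx": -6, "ty": 28, "tz": 0, "yaw": 0},
    {"hand": 0, "tx": -7, "ty": 35, "tz": 0, "yaw": 0},
    {"hand": 0, "tx": 0, "ty": 30, "tz": 0, "yaw": 0},
    {"hand": 0, "tx": 0, "ty": 18, "tz": 0, "yaw": 0},
    {"hand": 0, "tx": 0, "ty": 5, "tz": 0, "yaw": 0},
    {"hand": 0, "tx": 0, "ty": 5, "tz": 0, "yaw": 0},
    {"hand": 0, "tx": 0, "ty": 4.4, "tz": 0, "yaw": 0},
    {"hand": 0, "tx": 0, "ty": 4.4, "tz": 0, "yaw": 0},
    {"hand": 0, "tx": 0.7, "ty": 4.3, "tz": 0, "yaw": 0},
    {"hand": 0, "tx": 0.7, "ty": 4.3, "tz": 0, "yaw": 0},
    {"hand": 0, "tx": 1.4, "ty": 4.1, "tz": 0, "yaw": 0},
    {"hand": 0, "tx": 1.4, "ty": 4.1, "tz": 0, "yaw": 0},
    {"hand": 0, "tx": 2.1, "ty": 3.8, "tz": 0, "yaw": 0},
    {"hand": 0, "tx": 2.1, "ty": 3.8, "tz": 0, "yaw": 0},
    {"hand": 0, "tx": 0, "ty": 0, "tz": 0, "yaw": 0},
  ],
)

```text
time_s: 8.45
position: [450.2, 18.9, 76.6]
tool_rot: [-0.707, -0.01, 0.01, 0.707]
contact_force: [0.1, -0.2, 0.3]
width: -0.1
```

```bash
python3 -c "
from h import *
st()
p=snapshot('side'); cv2.imwrite('pics/p1.png',cv2.resize(p['image'][130:310,220:400,::-1],None,fx=3,fy=3))"
```

```text
t 8.45 pos [450.2  18.9  76.6] frame(rel axis) [-53.7   9.2 -28.4] q [ 0.04  0.23 -0.46  0.89  0.    0.01] F [ 0.1 -0.2  0.3] w -0.1 toolz [-0.027  1.     0.   ] dn [-0. -0. -1.]
```

View pics/p1.png

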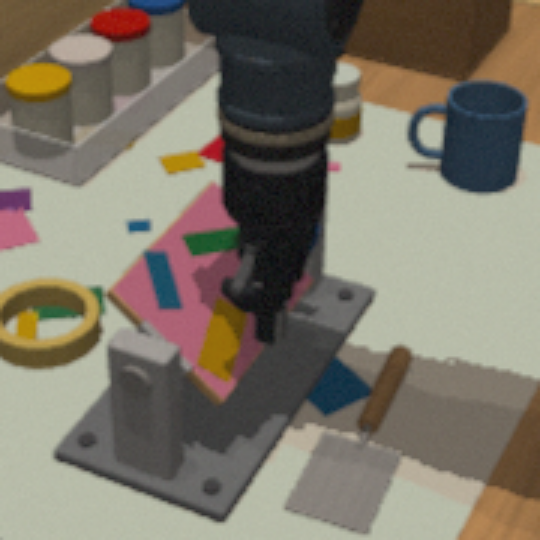

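The panel is following and stands at about 40°. I'll continue to 60°, then back off and rise.

Emit:
send_rows(
  targets=[
    {"hand": 0, "tx": 2.8, "ty": 3.4, "tz": 0, "yaw": 0},
    {"hand": 0, "tx": 2.8, "ty": 3.4, "tz": 0, "yaw": 0},
    {"hand": 0, "tx": 3.3, "ty": 2.9, "tz": 0, "yaw": 0},
    {"hand": 0, "tx": 3.3, "ty": 2.9, "tz": 0, "yaw": 0},
    {"hand": 0, "tx": 3.5, "ty": 2.4, "tz": 0, "yaw": 0},
    {"hand": 0, "tx": 0, "ty": 0, "tz": 0, "yaw": 0},
    {"hand": 0, "tx": -8, "ty": -10, "tz": 0, "yaw": 0},
    {"hand": 0, "tx": -8, "ty": -30, "tz": 0, "yaw": 0},
    {"hand": 0, "tx": 0, "ty": -35, "tz": 0, "yaw": 0},
    {"hand": 0, "tx": 0, "ty": -35, "tz": 0, "yaw": 0},
    {"hand": 0, "tx": 0, "ty": -20, "tz": 0, "yaw": 0},
    {"hand": 0, "tx": 0, "ty": 0, "tz": 0, "yaw": 0},
  ],
)

```text
time_s: 9.7
position: [451.3, 18.9, 196.0]
tool_rot: [-0.707, -0.012, 0.007, 0.707]
contact_force: [-0.7, 0.2, -0.3]
width: -0.0
```

```bash
python3 -c "
from h import *
st()
for n,c in [('side',(130,310,220,400)),('scene',(130,280,220,370))]:
    p=snapshot(n); cv2.imwrite('pics/p2'+n+'.png',cv2.resize(p['image'][c[0]:c[1],c[2]:c[3],::-1],None,fx=3,fy=3))
    for th in (50,60,70): overlay(p,FX,FY,FA,np.radians(th),'p2%s_%d'%(n,th),c,k=3)
"
```

```text
t 9.7 pos [451.3  18.9 196. ] frame(rel axis) [-52.7   9.2  91. ] q [ 0.04  0.12 -0.25  1.19  0.    0.01] F [-0.7  0.2 -0.3] w -0.0 toolz [-0.027  1.     0.   ] dn [ 0.007  0.    -1.   ]
```

View pics/p2side_60.png

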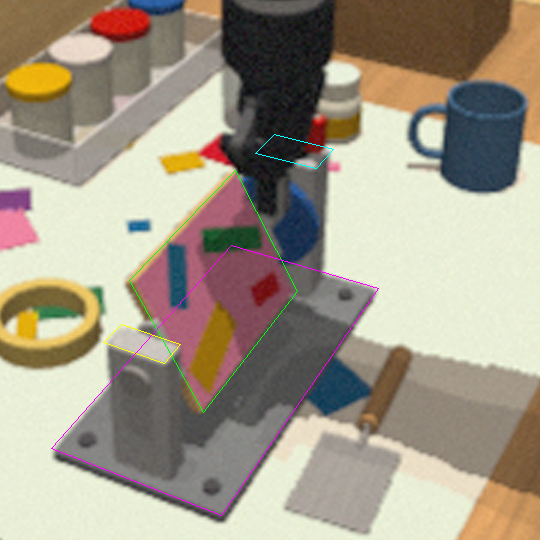

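View pics/p2scene_60.png

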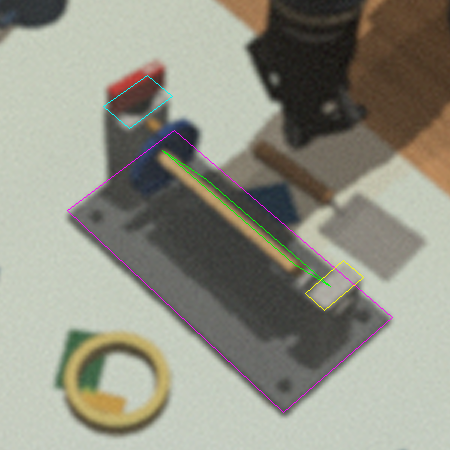

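The panel sits at about 60–65°, with its +x edge on top. I'll cross over to the +x side, come down behind the top edge and pull it toward -x until vertical.

Emit:
send_rows(
  targets=[
    {"hand": 0, "tx": 28, "ty": 0, "tz": 0, "yaw": 0},
    {"hand": 0, "tx": 30, "ty": 0, "tz": 0, "yaw": 0},
    {"hand": 0, "tx": 30, "ty": 0, "tz": 0, "yaw": 0},
    {"hand": 0, "tx": 25, "ty": 0, "tz": 0, "yaw": 0},
    {"hand": 0, "tx": 0, "ty": 20, "tz": 0, "yaw": 0},
    {"hand": 0, "tx": 0, "ty": 25, "tz": 0, "yaw": 0},
    {"hand": 0, "tx": -8, "ty": 0, "tz": 0, "yaw": 0},
    {"hand": 0, "tx": -6, "ty": 0, "tz": 0, "yaw": 0},
    {"hand": 0, "tx": -6, "ty": 0, "tz": 0, "yaw": 0},
    {"hand": 0, "tx": -6, "ty": 0, "tz": 0, "yaw": 0},
    {"hand": 0, "tx": -6, "ty": 0, "tz": 0, "yaw": 0},
    {"hand": 0, "tx": -6, "ty": 0, "tz": 0, "yaw": 0},
    {"hand": 0, "tx": -6, "ty": 0, "tz": 0, "yaw": 0},
    {"hand": 0, "tx": 0, "ty": 0, "tz": 0, "yaw": 0},
  ],
)

```text
time_s: 11.2
position: [517.4, 20.7, 147.2]
tool_rot: [-0.707, -0.009, 0.01, 0.707]
contact_force: [-0.4, -0.4, -0.1]
width: -0.0
```

```bash
python3 -c "
from h import *
st()
p=snapshot('side'); cv2.imwrite('pics/p3.png',cv2.resize(p['image'][130:310,220:400,::-1],None,fx=3,fy=3))"
```

```text
t 11.2 pos [517.4  20.7 147.2] frame(rel axis) [13.5  9.2 42.2] q [ 0.04  0.27 -0.19  1.11  0.    0.01] F [-0.4 -0.4 -0.1] w -0.0 toolz [-0.027  1.     0.   ] dn [-0.001  0.    -1.   ]
```

View pics/p3.png

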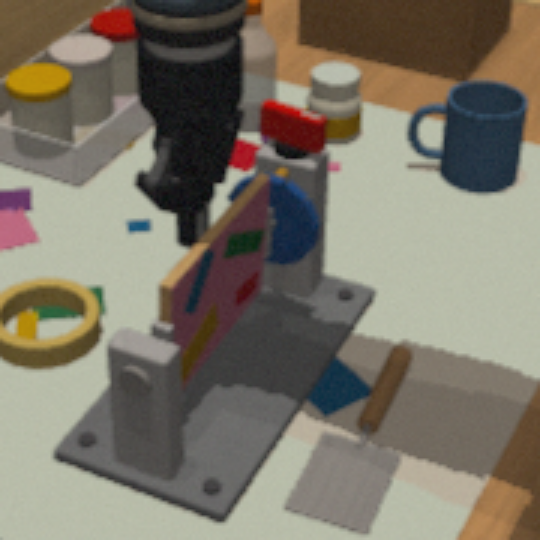

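The panel is almost vertical. Now I'll follow the arc over the top to about 160°.

Emit:
send_rows(
  targets=[
    {"hand": 0, "tx": -4.3, "ty": 0, "tz": 0, "yaw": 0},
    {"hand": 0, "tx": -4.3, "ty": 0, "tz": 0, "yaw": 0},
    {"hand": 0, "tx": -4.3, "ty": 0, "tz": 0, "yaw": 0},
    {"hand": 0, "tx": -3.7, "ty": 0.8, "tz": 0, "yaw": 0},
    {"hand": 0, "tx": -3.7, "ty": 0.8, "tz": 0, "yaw": 0},
    {"hand": 0, "tx": -3.4, "ty": 1.9, "tz": 0, "yaw": 0},
    {"hand": 0, "tx": -3.4, "ty": 1.9, "tz": 0, "yaw": 0},
    {"hand": 0, "tx": -3, "ty": 2.4, "tz": 0, "yaw": 0},
    {"hand": 0, "tx": -3, "ty": 2.4, "tz": 0, "yaw": 0},
    {"hand": 0, "tx": -2.6, "ty": 2.9, "tz": 0, "yaw": 0},
    {"hand": 0, "tx": -2.6, "ty": 2.9, "tz": 0, "yaw": 0},
    {"hand": 0, "tx": -2, "ty": 3.2, "tz": 0, "yaw": 0},
    {"hand": 0, "tx": -2, "ty": 3.2, "tz": 0, "yaw": 0},
    {"hand": 0, "tx": 0, "ty": 0, "tz": 0, "yaw": 0},
  ],
)

```text
time_s: 12.65
position: [475.8, 19.6, 124.1]
tool_rot: [-0.707, -0.009, 0.01, 0.707]
contact_force: [-0.7, -0.5, -0.3]
width: -0.0
```

```bash
python3 -c "
from h import *
st()
p=snapshot('side'); c=(130,310,220,400)
overlay(p,FX,FY,FA,np.radians(160),'p4',c,side=-5,k=3)"
```

```text
t 12.65 pos [475.8  19.6 124.1] frame(rel axis) [-28.2   9.2  19.1] q [ 0.04  0.22 -0.33  1.03  0.    0.01] F [-0.7 -0.5 -0.3] w -0.0 toolz [-0.027  1.     0.   ] dn [-0.001  0.    -1.   ]
```

View pics/p4.png

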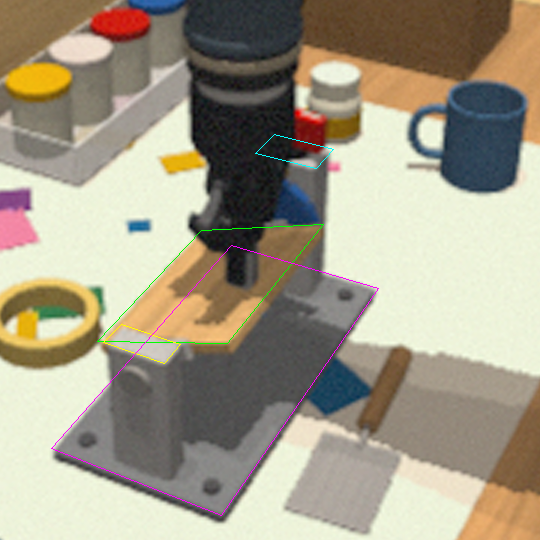

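Emit:
send_rows(
  targets=[
    {"hand": 0, "tx": -1.4, "ty": 3.6, "tz": 0, "yaw": 0},
    {"hand": 0, "tx": -1.4, "ty": 3.6, "tz": 0, "yaw": 0},
    {"hand": 0, "tx": -0.7, "ty": 3.4, "tz": 0, "yaw": 0},
    {"hand": 0, "tx": -0.7, "ty": 3.4, "tz": 0, "yaw": 0},
    {"hand": 0, "tx": 0, "ty": 0, "tz": 0, "yaw": 0},
    {"hand": 0, "tx": 0, "ty": 0, "tz": 0, "yaw": 0},
  ],
)

```text
time_s: 13.3
position: [472.0, 19.5, 110.5]
tool_rot: [-0.707, -0.009, 0.01, 0.707]
contact_force: [-0.6, 0.5, -0.4]
width: 0.2
```

```bash
python3 -c "
from h import *
st()"
```

```text
t 13.3 pos [472.   19.5 110.5] frame(rel axis) [-32.    9.2   5.5] q [ 0.04  0.23 -0.36  0.99  0.    0.01] F [-0.6  0.5 -0.4] w 0.2 toolz [-0.027  1.     0.   ] dn [-0.001  0.    -1.   ]
```

Emit:
send_rows(
  targets=[
    {"hand": 0, "tx": 0, "ty": -15, "tz": 0, "yaw": 0},
    {"hand": 0, "tx": 0, "ty": -40, "tz": 0, "yaw": 0},
    {"hand": 0, "tx": 0, "ty": -40, "tz": 0, "yaw": 0},
    {"hand": 50, "tx": 17, "ty": -10, "tz": -25, "yaw": 0},
    {"hand": 50, "tx": 20, "ty": 0, "tz": -45, "yaw": 0},
    {"hand": 50, "tx": 0, "ty": 0, "tz": -45, "yaw": 0},
    {"hand": 50, "tx": 0, "ty": 0, "tz": -41, "yaw": 0},
    {"hand": 50, "tx": 0, "ty": 0, "tz": 0, "yaw": 0},
  ],
)

```text
time_s: 14.1
position: [513.5, -139.6, 215.3]
tool_rot: [0.707, 0.008, -0.008, -0.707]
contact_force: [-0.3, 0.2, -0.7]
width: 42.5
```

```bash
python3 -c "
from h import *
st()
for n,c in [('side',(130,310,220,400)),('scene',(130,280,220,370))]:
    p=snapshot(n); cv2.imwrite('pics/p5r'+n+'.png',cv2.resize(p['image'][c[0]:c[1],c[2]:c[3],::-1],None,fx=3,fy=3))
    overlay(p,FX,FY,FA,np.pi,'p5'+n,c,side=-5,k=3)
    r=pinpoint(p,'knob_grip'); print(n,[(np.round(atz(p,a['position'],180),1),a['conf']) for a in r[:1]])
p=snapshot('wrist'); save(p,'p5w')
r=pinpoint(p,'knob_grip'); print([(np.round(a['position']),np.round(atz(p,a['position'],180),1),a['conf']) for a in r[:1]])
print(proj(p,T(FX,FY,FA,[[0,-147,180]])[0]), T(FX,FY,FA,[[0,-147,180]])[0])
"
```

```text
t 14.1 pos [ 513.5 -139.6  215.3] frame(rel axis) [   4.9 -151.   110.3] q [-0.26  0.26 -0.03  1.28 -0.   -0.29] F [-0.3  0.2 -0.7] w 42.5 toolz [-0.023  1.    -0.001] dn [-0.    -0.001 -1.   ]
side [(array([ 507.9, -138.9,  180. ]), 0.9)]
scene [(array([ 516.5, -129.1,  180. ]), 0.55)]
[(array([241., 282.]), array([ 511.5, -134.2,  180. ]), 0.61)]
[235.83799672622504, 279.37082833905606] [ 508.46240249 -135.73819083  180.        ]
```

View pics/p5side.png

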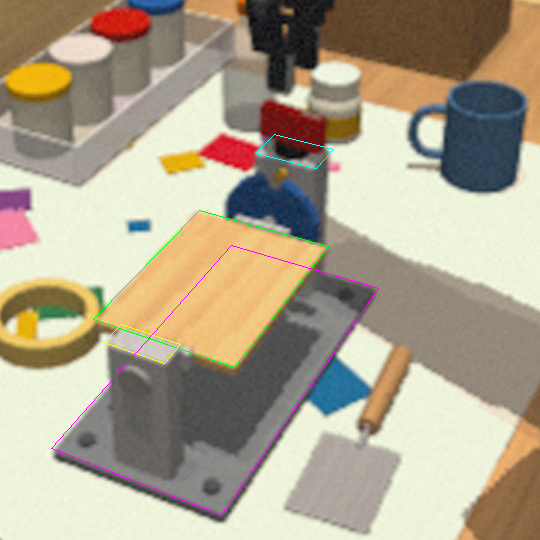

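View pics/p5scene.png

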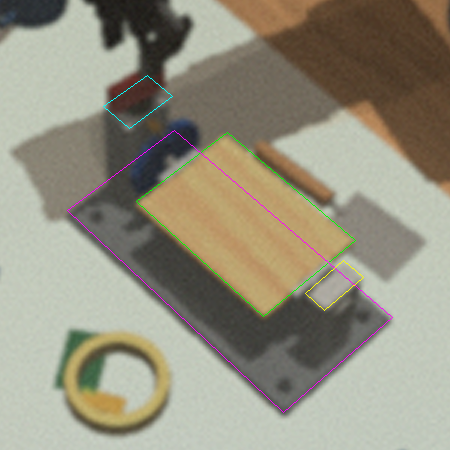

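View pics/p5w.png

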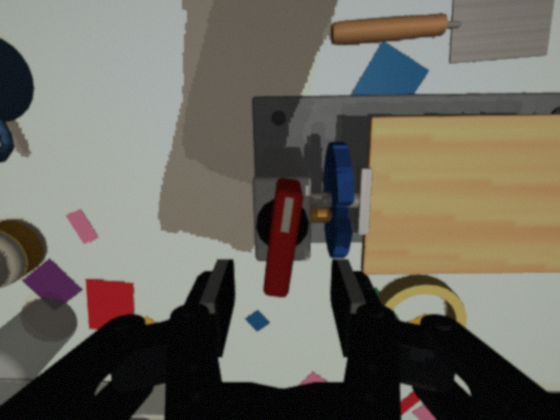

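The panel is level, plywood up, and the overlay coincides. In the wrist view the bar (about (238, 282)) looks slightly rotated, so I'll check the knob's angle and position.

```bash
python3 -c "
from h import *
p=snapshot('wrist')
im=p['image'][:,:,::-1].copy(); im=cv2.resize(im,None,fx=3,fy=3,interpolation=cv2.INTER_CUBIC)
for phi,c in [(0,(0,255,0)),(0.13,(255,255,0))]:
  for z in (192,160):
    P=[]
    for u,v in [(-30,-7),(30,-7),(30,7),(-30,7)]:
        cc,s=np.cos(-phi),np.sin(-phi); P.append([cc*u-s*v,-147+s*u+cc*v,z])
    q=np.array([proj(p,X)[::-1] for X in T(FX,FY,FA,P)]); cv2.polylines(im,[np.int32((q+.5)*3)],True,c,1)
q=np.array([proj(p,X)[::-1] for X in T(FX,FY,FA,box(-28,28,-165,-129,152))]); cv2.polylines(im,[np.int32((q+.5)*3)],True,(255,0,255),1)
cv2.imwrite('pics/p6.png',im[450:960,690:1200])
"
```

```text
(no output)
```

View pics/p6.png

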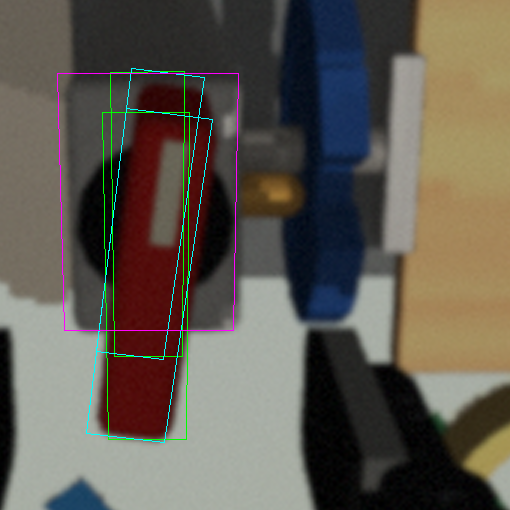

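The bar stands at about +0.11 rad and the knob centre is near (509.5, -135). I'll align, descend and grip gently.

Emit:
send_rows(
  targets=[
    {"hand": 50, "tx": -4, "ty": 0, "tz": 4.6, "yaw": 0},
    {"hand": 50, "tx": 0, "ty": 0, "tz": 0, "yaw": 6.5},
    {"hand": 50, "tx": 0, "ty": 17, "tz": 0, "yaw": 0},
    {"hand": 50, "tx": 0, "ty": 17, "tz": 0, "yaw": 0},
    {"hand": 50, "tx": 0, "ty": 17, "tz": 0, "yaw": 0},
    {"hand": 0, "tx": 0, "ty": 0, "tz": 0, "yaw": 0},
    {"hand": 0, "tx": 0, "ty": 0, "tz": 0, "yaw": 0},
    {"hand": 0, "tx": 0, "ty": 0, "tz": 0, "yaw": 0},
    {"hand": 0, "tx": 0, "ty": 0, "tz": 0, "yaw": 0},
    {"hand": 0, "tx": 0, "ty": 0, "tz": 0, "yaw": 0},
  ],
  force=25,
)

```text
time_s: 15.45
position: [508.1, -134.4, 164.6]
tool_rot: [0.709, -0.032, 0.03, -0.704]
contact_force: [-3.4, -21.6, -11.2]
width: 13.4
```

```bash
python3 -c "
from h import *
s=st(); print(s['torque'])
p=snapshot('wrist'); cv2.imwrite('pics/p7.png',p['image'][:,:,::-1])"
```

```text
t 15.45 pos [ 508.1 -134.4  164.6] frame(rel axis) [  -0.4 -145.6   59.6] q [-0.25  0.27 -0.14  1.16 -0.01 -0.17] F [ -3.4 -21.6 -11.2] w 13.4 toolz [ 0.089  0.996 -0.008] dn [-0.003 -0.007 -1.   ]
[-3.99776878  0.63262577 -0.01461762]
```

View pics/p7.png

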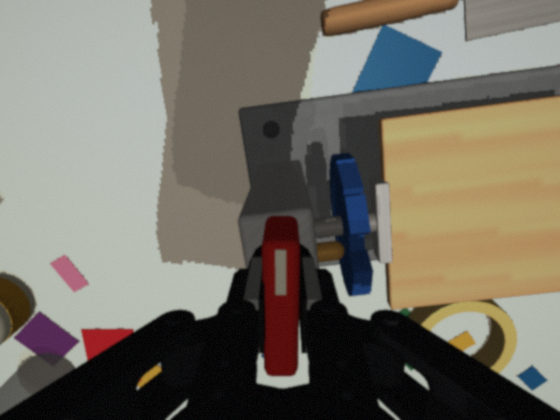

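The grip is on the bar (width 13.4 mm). There's a 20 N side load in -y, so the tool sits about 1.3 mm too far toward +y. I'll relieve that, then turn.

Emit:
send_rows(
  targets=[
    {"hand": 0, "tx": 0, "ty": 0, "tz": -0.7, "yaw": 0},
    {"hand": 0, "tx": 0, "ty": 0, "tz": -0.6, "yaw": 0},
    {"hand": 0, "tx": 0, "ty": 0, "tz": 0, "yaw": 0},
  ],
)

```text
time_s: 15.8
position: [508.0, -134.5, 164.6]
tool_rot: [0.708, -0.032, 0.03, -0.705]
contact_force: [-2.7, -14.6, -10.7]
width: 13.5
```

```bash
python3 -c "
from h import *
s=st(); print(s['torque'])"
```

```text
t 15.8 pos [ 508.  -134.5  164.6] frame(rel axis) [  -0.4 -145.8   59.6] q [-0.26  0.27 -0.14  1.16 -0.01 -0.17] F [ -2.7 -14.6 -10.7] w 13.5 toolz [ 0.088  0.996 -0.005] dn [-0.003 -0.005 -1.   ]
[-2.76783585  0.51478933 -0.12915456]
```

Emit:
send_rows(
  targets=[
    {"hand": 0, "tx": 0, "ty": 0.5, "tz": -1.2, "yaw": 0},
    {"hand": 0, "tx": 0, "ty": 0.5, "tz": -1.2, "yaw": 0},
    {"hand": 0, "tx": 0, "ty": 0, "tz": 0, "yaw": 0},
  ],
)

```text
time_s: 16.1
position: [508.1, -134.7, 164.5]
tool_rot: [0.707, -0.031, 0.03, -0.706]
contact_force: [-5.5, -2.7, 1.1]
width: 13.4
```

```bash
python3 -c "
from h import *
s=st(); print(s['torque'])"
```

```text
t 16.1 pos [ 508.1 -134.7  164.5] frame(rel axis) [  -0.3 -146.    59.5] q [-0.26  0.27 -0.14  1.16 -0.   -0.17] F [-5.5 -2.7  1.1] w 13.4 toolz [ 0.086  0.996 -0.001] dn [-0.001 -0.    -1.   ]
[-0.3199737   1.14697521 -0.03289236]
```

The load is relieved. Turning about 40° clockwise first.

Emit:
send_rows(
  targets=[
    {"hand": 0, "tx": 0, "ty": 0, "tz": 0, "yaw": 5},
    {"hand": 0, "tx": 0, "ty": 0, "tz": 0, "yaw": 5},
    {"hand": 0, "tx": 0, "ty": 0, "tz": 0, "yaw": 5},
    {"hand": 0, "tx": 0, "ty": 0, "tz": 0, "yaw": 5},
    {"hand": 0, "tx": 0, "ty": 0, "tz": 0, "yaw": 5},
    {"hand": 0, "tx": 0, "ty": 0, "tz": 0, "yaw": 5},
    {"hand": 0, "tx": 0, "ty": 0, "tz": 0, "yaw": 5},
    {"hand": 0, "tx": 0, "ty": 0, "tz": 0, "yaw": 5},
    {"hand": 0, "tx": 0, "ty": 0, "tz": 0, "yaw": 0},
  ],
  force=35,
)

```text
time_s: 17.0
position: [508.7, -133.6, 164.5]
tool_rot: [-0.653, 0.271, -0.27, 0.654]
contact_force: [-3.2, 4.6, 2.8]
width: 13.3
```

```bash
python3 -c "
from h import *
s=st(); print(s['torque']); z=Ro.from_quat(s['tool_rot']).as_matrix()[:,2]; print('knob angle by tool',np.pi/2+FA-np.arctan2(z[1],z[0]))
p=snapshot('side'); cv2.imwrite('pics/p8.png',cv2.resize(p['image'][130:310,220:400,::-1],None,fx=3,fy=3))"
```

```text
t 17.0 pos [ 508.7 -133.6  164.5] frame(rel axis) [   0.3 -144.9   59.5] q [-0.26  0.27 -0.14  1.16  0.    0.53] F [-3.2  4.6  2.8] w 13.3 toolz [0.707 0.707 0.001] dn [ 0.     0.001 -1.   ]
[ 1.12872954  0.70931618 -0.0317745 ]
knob angle by tool 0.8139142495906596
```

View pics/p8.png

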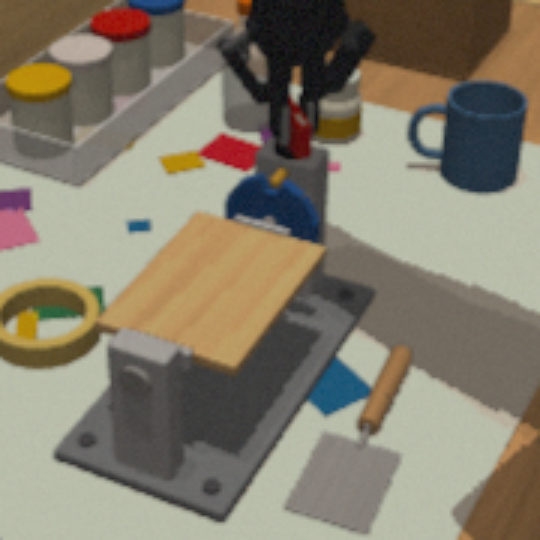

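It's past 0.5 rad with no resistance, so the bolt is in the slot (brass at about (180, 278)). Continuing to the stop.

Emit:
send_rows(
  targets=[
    {"hand": 0, "tx": 0, "ty": 0, "tz": 0, "yaw": 5},
    {"hand": 0, "tx": 0, "ty": 0, "tz": 0, "yaw": 5},
    {"hand": 0, "tx": 0, "ty": 0, "tz": 0, "yaw": 5},
    {"hand": 0, "tx": 0, "ty": 0, "tz": 0, "yaw": 5},
    {"hand": 0, "tx": 0, "ty": 0, "tz": 0, "yaw": 5},
    {"hand": 0, "tx": 0, "ty": 0, "tz": 0, "yaw": 5},
    {"hand": 0, "tx": 0, "ty": 0, "tz": 0, "yaw": 5},
    {"hand": 0, "tx": 0, "ty": 0, "tz": 0, "yaw": 0},
  ],
  force=40,
)

```text
time_s: 17.85
position: [509.8, -133.2, 164.5]
tool_rot: [-0.541, 0.454, -0.454, 0.543]
contact_force: [0.5, 7.0, -0.3]
width: 13.0
```

```bash
cat > k.py <<'E'
from h import *
s=st(); print(s['torque']); z=Ro.from_quat(s['tool_rot']).as_matrix()[:,2]; print('knob angle by tool',np.pi/2+FA-np.arctan2(z[1],z[0]))
E
python3 k.py
```

```text
t 17.85 pos [ 509.8 -133.2  164.5] frame(rel axis) [   1.4 -144.5   59.5] q [-0.26  0.27 -0.14  1.16  0.    1.14] F [ 0.5  7.  -0.3] w 13.0 toolz [0.984 0.176 0.002] dn [ 0.002  0.002 -1.   ]
[ 1.6149973  -0.2672521  -0.01686462]
knob angle by tool 1.4232554452324724
```

Emit:
send_rows(
  targets=[
    {"hand": 0, "tx": 0, "ty": 0, "tz": 0, "yaw": 3},
    {"hand": 0, "tx": 0, "ty": 0, "tz": 0, "yaw": 3},
    {"hand": 0, "tx": 0, "ty": 0, "tz": 0, "yaw": 0},
  ],
)

```text
time_s: 18.15
position: [509.8, -133.9, 164.6]
tool_rot: [-0.518, 0.481, -0.481, 0.519]
contact_force: [0.5, 5.0, 2.2]
width: 13.2
```

```bash
python3 k.py
```

```text
t 18.15 pos [ 509.8 -133.9  164.6] frame(rel axis) [   1.4 -145.2   59.6] q [-0.26  0.27 -0.14  1.16  0.    1.24] F [0.5 5.  2.2] w 13.2 toolz [0.997 0.075 0.002] dn [ 0.002  0.001 -1.   ]
[ 0.84337223 -0.20932998  1.32110174]
knob angle by tool 1.5249261157612004
```

The moment about the knob axis rose from 0 to 1.3 N m, so the knob is on its stop. I'll open, lift clear and check.

Emit:
send_rows(
  targets=[
    {"hand": 50, "tx": 0, "ty": 0, "tz": 0, "yaw": 0},
    {"hand": 50, "tx": 0, "ty": 0, "tz": 0, "yaw": 0},
    {"hand": 50, "tx": 0, "ty": 0, "tz": 0, "yaw": 0},
    {"hand": 50, "tx": 0, "ty": -20, "tz": 0, "yaw": 0},
    {"hand": 50, "tx": 0, "ty": -40, "tz": 0, "yaw": 0},
    {"hand": 50, "tx": 0, "ty": -40, "tz": 0, "yaw": 0},
    {"hand": 50, "tx": 0, "ty": 0, "tz": 0, "yaw": 0},
  ],
)

```text
time_s: 18.85
position: [510.9, -135.5, 268.8]
tool_rot: [-0.516, 0.479, -0.484, 0.519]
contact_force: [1.0, -0.8, -0.0]
width: 42.6
```

```bash
cat > c.py <<'E'
from h import *
st()
def knob(p,phi,z,im,k,c):
    P=[]
    for u,v in [(-30,-7),(30,-7),(30,7),(-30,7)]:
        cc,s=np.cos(-phi),np.sin(-phi); P.append([cc*u-s*v,-147+s*u+cc*v,z])
    q=np.array([proj(p,X)[::-1] for X in T(FX,FY,FA,P)]); cv2.polylines(im,[np.int32((q+.5)*k)],True,c,1)
p=snapshot('wrist'); im=cv2.resize(p['image'][:,:,::-1],None,fx=2,fy=2,interpolation=cv2.INTER_CUBIC)
knob(p,1.45,192,im,2,(0,255,0)); knob(p,1.2,192,im,2,(255,255,0)); cv2.imwrite('pics/p9w.png',im[200:800,250:1000])
for n,c in [('side',(130,310,220,400)),('scene',(130,280,220,370))]:
    p=snapshot(n); overlay(p,FX,FY,FA,np.pi,'p9'+n,c,side=-5,k=3)
p=snapshot('scene'); save(p,'p9full')
E
python3 c.py
```

```text
t 18.85 pos [ 510.9 -135.5  268.8] frame(rel axis) [   2.5 -146.8  163.8] q [-0.26  0.23  0.07  1.4  -0.    1.24] F [ 1.  -0.8 -0. ] w 42.6 toolz [0.997 0.071 0.007] dn [ 0.008 -0.002 -1.   ]
```

View pics/p9w.png

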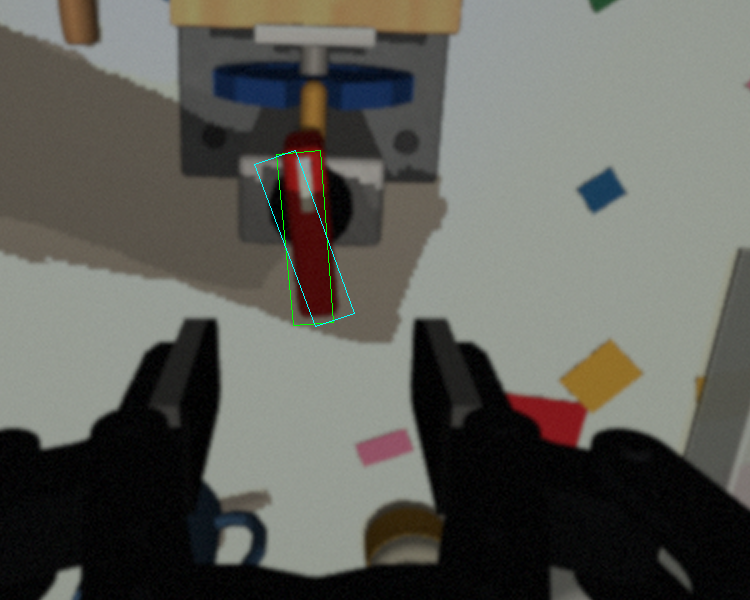

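View pics/p9side.png

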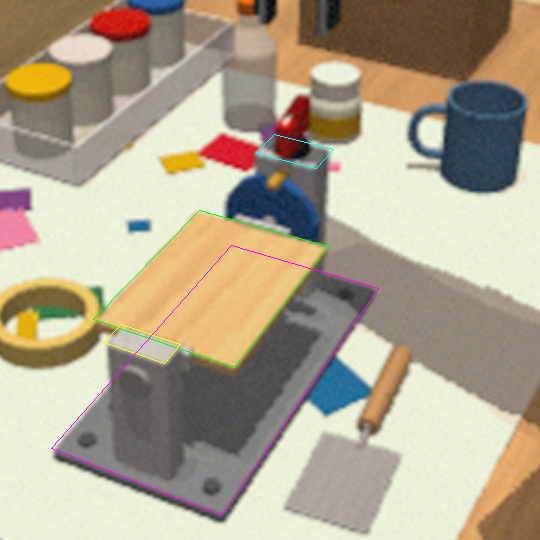

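View pics/p9full.png

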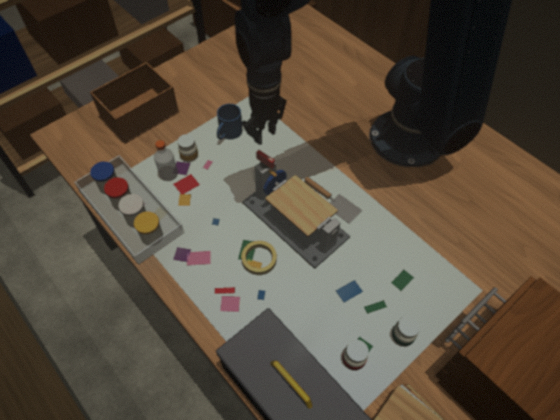

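The wrist view shows the bar parallel to the 1.45 rad overlay, at about (225, 312). The brass bolt runs into the wheel at about (90, 312). In the side view the plywood coincides with the level outline, and the bystanders are where they were. Handing in.

```bash
python3 -c "
from h import *
st(); print(finish_job())"
```

```text
t 19.05 pos [ 508.5 -134.7  262.8] frame(rel axis) [ 1.000e-01 -1.460e+02  1.578e+02] q [-0.26  0.23  0.06  1.4  -0.    1.24] F [-0.5  0.2 -0.8] w 42.4 toolz [ 0.997  0.071 -0.001] dn [-0.001  0.    -1.   ]
the job is handed in; nothing more can be done
None
```

The panel now lies level with its bare plywood back up, the red knob is turned clockwise to its stop, and the gripper is open and clear. The job was handed in at about 19 s; `finish_job` gives no verdict.

- **Turning the panel:** I pushed its -x edge down with the shut fingers to about 60–65°. I then crossed to the other side and pushed the top edge over until the panel lay level.
- **Locking it:** I gripped the wing bar, which stood at about 0.11 rad rather than 0, and turned it clockwise. The moment about its axis rose to 1.3 N m at the stop. Then I opened the hand and lifted about 100 mm clear.

**Last checks**
- The plywood coincides with the projected level outline in the side camera.
- By eye, the bar's direction in the wrist picture is 1.45–1.47 rad, parallel to the 1.45 overlay.
- The brass bolt appears to run from the post into the wheel.
- The jars, bottle, mug, tape roll and palette knife look unmoved by eye; I did not re-measure their positions.
- The wrist force reads about zero with the hand open.

**Disagreements**
- The tool itself turned to about 1.52 rad, past the 1.45 stop. I take this as give in the grip at the stop.
- The first knob grip was about 1.3 mm off centre and loaded the wrist sideways with about 22 N. I shifted the tool to relieve it before turning.

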